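Used slides into the sharps bin, temporary closure on again

TASK

Discard the green stack of used glass slides into the yellow sharps bin: turn the black ball knob on its lid fully to the open stop to release the flap, push the slides down through the sprung flap so that they drop inside and the flap swings shut behind them, then turn the knob fully back to lock the flap. Leave the marker, the tape roll and the oil bottle where they are.

Things in the scene. Friction and masses are not known exactly. Their poses are not given: they have to be found in the camera images.
- used_slides: the stack of used glass slides: a ribbed grey-green block 77 (x) x 37 (y) x 25 (z) mm, about 0.16 kg, lying flat on the table; origin at the centre of its underside, x along its length
- discard_bin: the sharps bin, fixed to the table: yellow tub with red lid, 170 (x) x 240 (y) x 165 (z, top of lid) mm, turned by some yaw; hollow inside, 4 mm floor; origin at the centre of its underside, z up. A collar stands 2 mm proud of the lid round the flap. The space below the lid is open over the whole length of the bin
- flap_centre (a point): centre of the flap opening, at lid height (165 mm above the table); axes are the bin's. The opening is 110 mm along x and 104 mm along y. The grey flap that fills it is hinged along the opening's +y edge, its free edge is the one nearest the knob
- bin_flap (a joint): flap angle: 0 shut (level with the lid), grows as it swings down, to 1.35 rad. A spring shuts it with 0.22 N m at 0, 0.35 N m fully open: slides laid on it stay on top. Pushed in long side along the hinge, a finger on each long side, till their underside is 30 to 40 mm below the lid, they fall in when let go; turned across they may be caught by the flap. It cannot open while the knob is locked
- ball_centre (a point): centre of the smooth black ball, 44 mm in diameter, 50 mm above the lid (215 mm above the table), 119 mm from the flap opening's centre on the bin's -y side. It slips unless gripped across its widest part, at this height
- lock_knob (a joint): angle of the ball knob about its upright axis: 0 = locked, a tongue under the lid and the pointer at the ball's foot point to the flap (bin's +y); grows anticlockwise seen from above, to the stop at 1.4 rad (80 degrees) = open, pointer to the bin's -x side (its front, with the white label and the green dot on the lid). Friction about 0.07 N m holds it where it is left
- marker: marker pen with blue cap, 135 mm long, 17 mm thick, loose on the table; origin at the centre of its underside
- tape_roll: roll of cream tape, 104 mm across, 25 mm high, loose on the table; origin at the centre of its underside
- oil_bottle: small amber dropper bottle with red teat, 29 mm across, 77 mm high, loose on the table; origin at the centre of its underside
Not all that is in view belongs to the job. What is shaped like the used_slides but pink is not meant.

How it is judged:
On the way, in this order (a step that is already met when the one before it is completed fails the run):
1. the ball knob is turned open, past 1.2 rad (value of joint lock_knob above 1.2 rad), for 0.2 s.
2. the slides are inside the bin, below the flap, and the flap has swung shut behind them (z of used_slides in the frame of discard_bin below 0.12 m and x of used_slides in the frame of discard_bin between -0.085 and 0.085 m and y of used_slides in the frame of discard_bin between -0.12 and 0.12 m and value of joint bin_flap below 0.06 rad), for 0.2 s.
At the end, for the whole second after the job is handed in: The slides rest inside the bin (between its walls, their underside's centre less than 120 mm above the table), the flap is shut (within 0.06 rad) and the knob is turned back to locked (within 0.2 rad of the stop) (all of step 2 and linear speed of used_slides below 0.03 m/s and value of joint lock_knob below 0.2 rad); the robot touches nothing.
It fails at once if the marker, the tape roll or the oil bottle is moved more than 30 mm (distance of any of marker, tape_roll, oil_bottle from where it was at the start of the episode above 0.03 m).
It also fails if it takes over 64 s, if anything falls off the work surface, if the arm or the gripper's body presses on something with over 40 N, if the wrist force passes 120 N, or if a joint passes its speed limit or range.

ROBOT

A 6-joint arm with a two-finger parallel gripper is mounted at the origin on a cart in front of the work surface, level with it; the furniture and walls round the work are solid. World frame = base frame: x ahead of the robot, y to its left, z up, the work surface at z = 0. Lengths are in m, angles in rad, forces in N, time in s.
With the tool pointing down it reaches from about 0.35 to 0.775 m from the base axis. Payload 5.5 kg.
Tool frame: the origin (TCP) lies between the finger pads; the fingertips stand 19 mm ahead of it and the grasp point (between the pads) is the TCP; z points along the fingers, y is the line along which they close (so a half turn about z gives the same grasp; the last joint's range is limited). The gripper opens to 85 mm and grips with 20 to 120 N. Pads are 22 mm wide; open, the fingers measure 114 mm over their backs; the gripper's body (76 mm by 85 mm) begins 54 mm behind the grasp point. The pads swing forward as they close: fully open they stand 13 mm farther back than shut.
Start: joints at [-1.407, 0.313, 0.046, 1.304, 0, 1.431], TCP at [0.172, -0.549, 0.25] pointing down, gripper open.
Joint ranges: [-2.76, 2.76], [-0.86, 1.69], [-1.03, 1.26], [-2.2, 2.34], [-1.47, 1.5], [-3.14, 3.14]. Speed limits (rad/s): [2.57, 2.57, 3.14, 3.14, 3.14, 3.14].

INTERFACE

Orientations are given as a unit quaternion [w, x, y, z].
In Python, from workcell import env gives the robot as it stands.
- The arm moves only by the tool carry_out, never from a script. Its argument "increments" is a list that holds one entry, the list of rows, each a list of 6 numbers: the shift along the tool's x, y, z each as a share of 50 cm, from -1 to 1, then the turn, a rotation vector about the tool's x, y, z each as a share of 2 pi rad, from -1 to 1. In form: [[[x, y, z, ax, ay, az], ...]]. A call has 1 to 5 rows; each row is the pose to reach, as a shift and turn from the pose commanded when the call began, along the tool's axes at that moment, turning the shorter way round; what a row does not reach only later rows make up. A row lasts 1/8 s, in which the tool goes at most 62.5 mm and 10.7 degrees, less where a joint would pass 70% of its speed; a pose out of reach is approached as far as the arm can. A call with a number of a shift or a turn outside -1 to 1 is refused whole. A call with a gripper value outside its range is refused whole. "jaw" is the closure, from 0 (fully open) to 1 (shut), set as the call begins (left out, the last holds). The fingers move at their own pace and stop on an object; "squeeze" is the grip in N (left out, the last holds). Time passes only in rows, so rows that repeat a pose let the fingers close. It gives the time, the measured TCP pose, the force, the opening and the grip force at its end, in the units of the state.
- env.get_state(): the state, without advancing time (a new reading comes with each control period).
- env.read_camera(name): name is "scene" or "top" or "wrist"; returns a dict with "frame" (400x640x3 uint8, blue, green, red), "z_map" (400x640 float32, m along the optical axis (not along the pixel's ray), 0 where there is no reading), "intrinsics" (3x3 intrinsics, pixels), "k1" (the pictures are not rectified: a ray, as slopes to the right and down, at radius r is drawn at 1 + k1 r^2 times it, then the intrinsics apply), "R" (3x3) and "t" (3): a world point X has camera coordinates R X + t; the wrist camera has in their place "T_tool_cam" (4x4, takes a point from camera to tool coordinates, whose origin is the TCP and whose axes are the flange's). Camera axes: x right, y down, z forward; pixel columns grow to the right and rows downward; lengths in m; the calibration is good to about 2 mm. A picture is of the moment at which its call begins: read the wrist's pose just before it.
- env.hand_in(): hands the job in; it is judged then, once.
Trained networks look in the newest picture that a camera, given by its name, has taken for a name from the list of things; names that differ only in an ending like _2 or _b are one class to them, and where a whole thing is asked for, a point or a joint stands for the part that bears it (a point fixed in the world has none). Each returns a list of dicts, best first, with "score" (0 to 1); they miss things now and then, are a little off and sometimes report something else, mostly with a low value. They report only what shows in the picture. A call takes as long as a camera call. They do not tell look-alikes from the thing itself.
- env.find_in(camera, name): "position" ([x, y, z] in m, in world coordinates, good to about 4 mm: the middle of the surface that is visible of it).
The state is a dict: "clock": time; "joint_pos": joint angles; "qvel": joint speeds; "tau": joint torques, N m; "tcp_pos": TCP position; "orientation": TCP orientation; "wrist_force": force on the tool from outside, world axes, zero at the start; "ft_torque": the same for the moment, N m; "finger_gap": finger opening in m; "grip_force": force on a finger pad.
Only numpy, scipy, OpenCV 4.12 (cv2) and the standard library are available. Lean on these libraries where they do the work, as an engineer would, in place of code of your own. Each camera call takes 0.05 s, during which the arm holds its last target. There are 200 camera calls.

## Working session

There is one attempt and no reset: what is moved stays moved. The work goes in short steps, Python scripts to look and compute and a tool call to move; the robot and the scene stay as the last step left them, time stands still between calls to the robot, and variables do not carry over. Pictures are saved under pics/ and viewed, at most 10 in all, crops included, and the job is handed in when it is done.

Besides the shell and the picture viewer there is one more tool, called after "Call:" as a command line: name --argument value ..., lists and objects as JSON in quotes. carry_out: Moves the arm, as the interface text tells. Its arguments: {"type":"object","properties":{"increments":{"type":"array","items":{"type":"array","items":{"type":"array","items":{"type":"number","minimum":-1,"maximum":1}}}},"jaw":{"type":"number"},"squeeze":{"type":"number"}},"required":["increments"]}

```bash
mkdir -p pics; cat > h.py <<'E'
import numpy as np,cv2
from workcell import env
from scipy.spatial.transform import Rotation as Ro
def cam(n):
    s=env.get_state(); c=env.read_camera(n)
    if 'T_tool_cam' in c:
        T=np.eye(4);q=s['orientation'];T[:3,:3]=Ro.from_quat([q[1],q[2],q[3],q[0]]).as_matrix();T[:3,3]=s['tcp_pos']
        c['M']=T@np.array(c['T_tool_cam'])
    else:
        T=np.eye(4);T[:3,:3]=c['R'];T[:3,3]=np.ravel(c['t']);c['M']=np.linalg.inv(T)
    return c
def cloud(c):
    K=np.array(c['intrinsics']);h,w=c['z_map'].shape
    u,v=np.meshgrid(np.arange(w),np.arange(h))
    p=cv2.undistortPoints(np.stack([u,v],-1).reshape(-1,1,2).astype(float),K,np.array([float(c['k1']),0,0,0])).reshape(h,w,2)
    z=c['z_map'];X=np.dstack([p*z[...,None],z])
    return X@c['M'][:3,:3].T+c['M'][:3,3]
E
python3 - <<'E'
from h import *
s=env.get_state();print(s)
for n in('scene','top'):
    c=cam(n);cv2.imwrite(f'pics/{n}0.png',c['frame']);np.savez(f'{n}0.npz',P=cloud(c),f=c['frame'])
    print(n,c['M'][:3,3].round(3),c['k1'])
    for o in('used_slides','discard_bin','flap_centre','ball_centre','marker','tape_roll','oil_bottle'):
        print(o,[(np.round(d['position'],3).tolist(),round(d['score'],2)) for d in env.find_in(n,o)])
E
```

```text
{'clock': 0.0, 'joint_pos': array([-1.40659043e+00,  3.14013181e-01,  4.49386008e-02,  1.30362712e+00,
        1.95640698e-05,  1.43119394e+00]), 'qvel': array([-0.00068544,  0.00057159, -0.00085349,  0.00136005,  0.00067054,
       -0.00123855]), 'tau': array([ 1.01685188e-06, -4.80632722e+01,  2.98527753e+01,  1.97077473e-02,
       -1.25760089e-04,  4.28493891e-06]), 'tcp_pos': array([ 0.1719261 , -0.5481648 ,  0.24938509]), 'orientation': array([-9.52737022e-04,  9.88484286e-01,  1.51320546e-01, -1.93815836e-06]), 'wrist_force': array([ 0.14413844, -0.00705734, -0.33282036]), 'ft_torque': array([-0.00774603,  0.01172522,  0.01049168]), 'grip_force': 0.0, 'finger_gap': 0.0856876854444532}
scene [0.812 0.3   1.164] -0.022758321290883798
used_slides [([0.445, -0.414, 0.027], 0.86), ([0.339, -0.539, 0.028], 0.5)]
discard_bin [([0.555, -0.104, 0.161], 0.75)]
flap_centre [([0.52, -0.186, 0.226], 0.69), ([0.558, -0.103, 0.162], 0.67)]
ball_centre [([0.522, -0.186, 0.226], 0.82)]
marker [([0.347, -0.39, 0.016], 0.73)]
tape_roll [([0.635, -0.43, 0.027], 0.72)]
oil_bottle []
top [ 0.398 -0.254  1.321] -0.10214310277785985
used_slides [([0.332, -0.552, 0.025], 0.65), ([0.438, -0.419, 0.022], 0.6)]
discard_bin [([0.517, -0.191, 0.231], 0.64), ([0.536, -0.133, 0.172], 0.62)]
flap_centre [([0.536, -0.134, 0.168], 0.8)]
ball_centre [([0.515, -0.191, 0.23], 0.87), ([0.662, -0.276, 0.051], 0.52)]
marker [([0.35, -0.391, 0.015], 0.84), ([0.517, -0.194, 0.234], 0.16)]
tape_roll [([0.634, -0.434, 0.02], 0.73)]
oil_bottle [([0.565, -0.084, 0.164], 0.46), ([0.665, -0.277, 0.051], 0.4)]
```

View pics/top0.png

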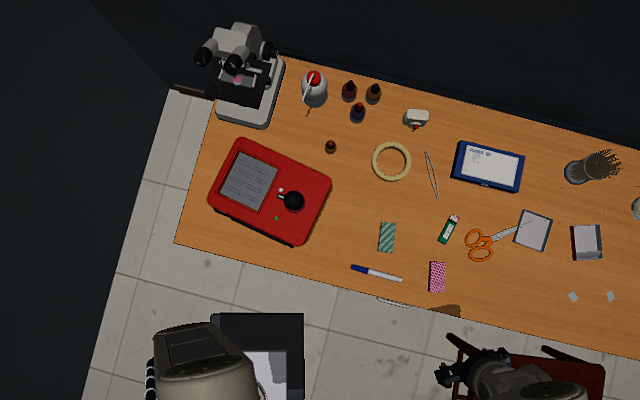

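View pics/scene0.png

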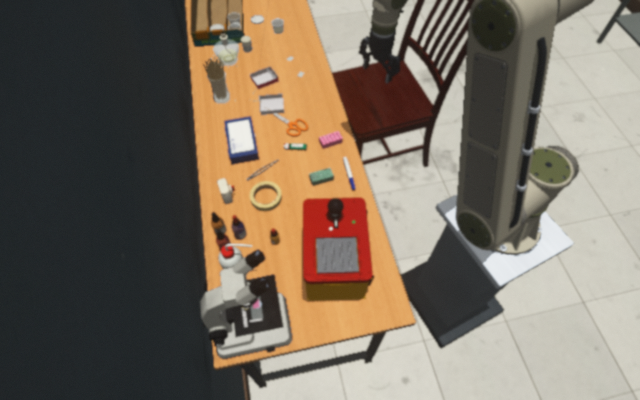

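The top picture shows the bin at (270,190) with its ball at (293,200) and pointer towards the flap. What could be taken for the slides: the green ribbed block at (388,237), the pink one at (437,277), and a green-white lighter or tube at (448,229). I choose (388,237). The tape roll is at (391,161), the marker at (376,273) and the small oil bottle at (331,146).

```bash
cat > m.py <<'E'
from h import *
def rect(p):
    r=cv2.minAreaRect((p[:,:2]*1000).astype(np.float32)); return np.round(r[0],1),np.round(r[1],1),round(r[2],1)
def sphere(p,r=.022):
    from scipy.optimize import least_squares
    f=least_squares(lambda c:np.linalg.norm(p-c,axis=1)-r,p.mean(0)-[0,0,.015],loss='soft_l1',f_scale=.002)
    return f.x.round(4),np.abs(f.fun).mean().round(4)
if __name__=='__main__':
  for n in('top','scene'):
    d=np.load(n+'0.npz');P=d['P'];hsv=cv2.cvtColor(d['f'],cv2.COLOR_BGR2HSV);H,S,V=[hsv[...,i].astype(int) for i in range(3)]
    near=lambda x,y,r:np.hypot(P[...,0]-x,P[...,1]-y)<r
    g=near(.44,-.417,.06)&(P[...,2]>.012)&(P[...,2]<.05)
    print(n,'slides',g.sum(),rect(P[g]),np.percentile(P[g][:,2],[10,50,90]).round(4))
    t=near(.44,-.417,.1)&(P[...,2]<.012);print('table z',np.median(P[t][:,2]))
    l=near(.54,-.13,.18)&(P[...,2]>.15)&(P[...,2]<.185)&((H<8)|(H>172))&(S>120)
    print('lid',l.sum(),rect(P[l]),np.median(P[l][:,2]))
    f=near(.555,-.1,.1)&(P[...,2]>.15)&(P[...,2]<.185)&(S<60)&(V>50)
    print('flap',f.sum(),rect(P[f]),np.median(P[f][:,2]),np.median(P[f],0))
    b=near(.517,-.19,.035)&(P[...,2]>.2)&(P[...,2]<.25)
    print('ball',b.sum(),sphere(P[b]),P[b][:,2].max())
    k=near(.663,-.276,.03)&(P[...,2]>.02);print('bottle',k.sum(),P[k].mean(0),P[k][:,2].max() if k.any() else 0)
  f=np.load('top0.npz')['f'];cv2.imwrite('pics/crop.png',cv2.resize(f[180:300,340:480],None,fx=4,fy=4,interpolation=cv2.INTER_CUBIC))
E
python3 m.py
```

```text
top slides 459 (array([ 438.6, -420.4]), array([38.5, 75.8]), 81.1) [0.0222 0.0262 0.03  ]
table z 0.0009118317613858729
lid 5693 (array([ 542.6, -133.3]), array([247.7, 176.9]), 64.4) 0.16572752205496122
flap 1937 (array([ 556.8, -104.5]), array([139.9, 105.7]), 63.9) 0.16431368384858147 [ 0.56406628 -0.08713635  0.16431368]
ball 316 (array([ 0.5153, -0.1919,  0.2158]), np.float64(0.001)) 0.2414773155337746
bottle 107 [ 0.66671627 -0.27706778  0.05446534] 0.08309874479321722
scene slides 265 (array([ 438.6, -418.7]), array([41.3, 76.9]), 81.9) [0.0183 0.0251 0.0286]
table z 0.0005423798637953503
lid 3662 (array([ 544.9, -131.2]), array([246.1, 175.8]), 64.3) 0.16529112900193843
flap 1357 (array([ 552.6, -114.5]), array([161.5, 103.1]), 63.9) 0.16410971611338854 [ 0.56597903 -0.08599708  0.16410972]
ball 209 (array([ 0.5144, -0.1918,  0.2153]), np.float64(0.0012)) 0.24038199576007213
bottle 110 [ 0.67396046 -0.270539    0.04909892] 0.07865948499442821
```

View pics/crop.png

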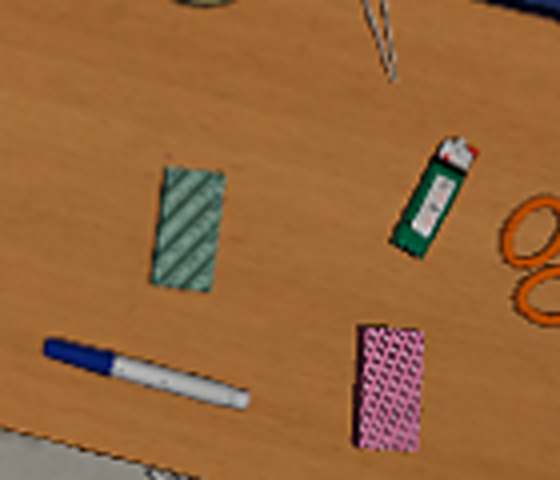

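The close crop shows the green ribbed block at (188,230), pink decoy at (390,388): choice confirmed. Two views agree: slides (0.4386,-0.4195), long axis -8.5°, top 25 mm. Ball (0.515,-0.192,0.2155). Bin y axis at 64.2°, so flap centre (0.566,-0.085).

```bash
cat > go.py <<'E'
import sys
from h import *
def go(x,y,z,yaw):
    s=env.get_state();q=s['orientation'];R=Ro.from_quat([q[1],q[2],q[3],q[0]])
    n=np.deg2rad(yaw/2);T=Ro.from_quat([np.cos(n),np.sin(n),0,0])
    d=R.inv().apply(np.array([x,y,z])-s['tcp_pos'])/.5;r=(R.inv()*T).as_rotvec()/(2*np.pi)
    print('row',np.round(np.r_[d,r],4).tolist());X=R.as_matrix()
    print('t',round(s['clock'],2),'tcp',s['tcp_pos'].round(4),'yaw',np.rad2deg(np.arctan2(X[1,0],X[0,0])).round(1),'tilt z',X[2,2].round(4),'j',s['joint_pos'].round(2),'F',s['wrist_force'].round(1),'gap',round(s['finger_gap'],4),'grip',round(s['grip_force'],1))
if __name__=='__main__': go(*map(float,sys.argv[1:]))
E
python3 go.py .515 -.192 .33 30
```

```text
row [0.868, -0.4756, -0.1594, 0.0, 0.0, -0.035]
t 0.8 tcp [ 0.172  -0.5487  0.2504] yaw 17.4 tilt z -1.0 j [-1.41  0.31  0.05  1.3  -0.    1.43] F [-0.8  0.4  0.5] gap 0.0855 grip 0.0
```

Call:
carry_out --increments '[[[0.05,-0.03,-0.16,0,0,0],[0.868,-0.476,-0.16,0,0,-0.035],[0.868,-0.476,-0.16,0,0,-0.035],[0.868,-0.476,-0.16,0,0,-0.035],[0.868,-0.476,-0.16,0,0,-0.035]]]' --jaw 0 --squeeze 80

```text
clock: 1.42
tcp_pos: [0.3607, -0.3514, 0.3206]
orientation: [0.0, 0.966, 0.259, 0.0]
wrist_force: [1.0, -0.6, 0.9]
finger_gap: 0.0852
grip_force: 0.0
```

```bash
python3 go.py .515 -.192 .33 30
```

```text
row [0.4267, -0.122, -0.0189, 0.0002, -0.0, -0.0001]
t 1.43 tcp [ 0.3607 -0.3514  0.3206] yaw 30.0 tilt z -1.0 j [-0.93  0.16  0.02  1.43  0.    1.69] F [ 1.  -0.6  0.9] gap 0.0852 grip 0.0
```

Call:
carry_out --increments '[[[0.427,-0.122,-0.019,0,0,0],[0.427,-0.122,-0.019,0,0,0],[0.427,-0.122,-0.019,0,0,0],[0.427,-0.122,-0.019,0,0,0],[0.427,-0.122,-0.019,0,0,0]]]'

```text
clock: 2.05
tcp_pos: [0.5154, -0.1913, 0.3296]
orientation: [0.0, 0.965, 0.261, 0.0]
wrist_force: [0.1, -0.2, 0.5]
finger_gap: 0.0853
grip_force: 0.0
```

```bash
python3 go.py .515 -.192 .33 30; python3 - <<'E'
from m import *
c=cam('wrist');P=cloud(c);cv2.imwrite('pics/w1.png',c['frame'])
b=(np.hypot(P[...,0]-.515,P[...,1]+.192)<.035)&(P[...,2]>.2)&(P[...,2]<.25)
print(b.sum(),sphere(P[b]) if b.any() else 0)
for o in('ball_centre','flap_centre'):print([(np.round(d['position'],3).tolist(),round(d['score'],2)) for d in env.find_in('wrist',o)])
E
```

```text
row [-0.0013, 0.0008, -0.0008, 0.0, -0.0, 0.0007]
t 2.05 tcp [ 0.5154 -0.1913  0.3296] yaw 30.3 tilt z -1.0 j [-0.5   0.26  0.16  1.48  0.    2.11] F [ 0.1 -0.2  0.5] gap 0.0853 grip 0.0
3099 (array([ 0.5149, -0.1925,  0.2157]), np.float64(0.0004))
[([0.525, -0.188, 0.228], 0.85)]
[([0.544, -0.137, 0.164], 0.89)]
```

View pics/w1.png

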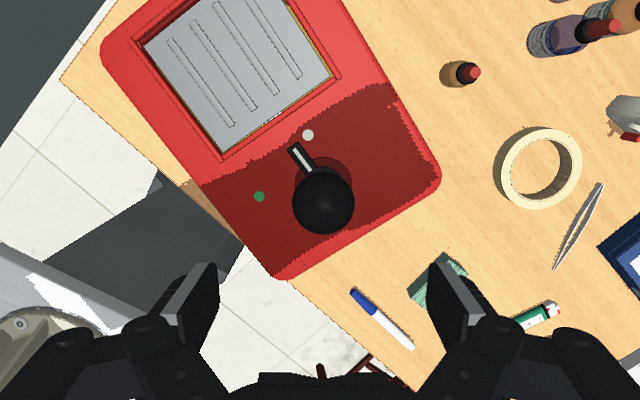

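The wrist view shows the black ball at (322,200) with the pointer toward the flap at (298,155). Its sphere fit agrees with the other views. I'm descending now.

Call:
carry_out --increments '[[[-0.002,0.001,0.1,0,0,0],[-0.002,0.001,0.17,0,0,0],[-0.002,0.001,0.228,0,0,0],[-0.002,0.001,0.228,0,0,0],[-0.002,0.001,0.228,0,0,0]]]'

```text
clock: 2.82
tcp_pos: [0.5134, -0.1953, 0.217]
orientation: [0.001, 0.966, 0.258, 0.0]
wrist_force: [-0.0, 0.2, 0.2]
finger_gap: 0.0857
grip_force: 0.0
```

Call:
carry_out --increments '[[[0,0,0,0,0,0],[0,0,0,0,0,0],[0,0,0,0,0,0],[0,0,0,0,0,0],[0,0,0,0,0,0]]]' --jaw 1 --squeeze 80

```text
clock: 3.45
tcp_pos: [0.5131, -0.1933, 0.2173]
orientation: [-0.0, 0.966, 0.259, 0.0]
wrist_force: [-3.1, 4.5, 6.4]
finger_gap: 0.0407
grip_force: 79.8
```

```bash
python3 go.py .5149 -.1922 .2157 70
```

```text
row [0.0042, -0.0001, 0.0031, 0.0, -0.0002, -0.111]
t 3.45 tcp [ 0.5131 -0.1933  0.2173] yaw 30.1 tilt z -1.0 j [-0.51  0.27 -0.09  1.21  0.    2.11] F [-3.1  4.5  6.4] gap 0.0407 grip 79.8
```

The gap is 40.7 mm, less than 44, and the tool is pushed upward, so the grip is above the equator. I'll open, go lower and regrip.

Call:
carry_out --increments '[[[0,0,0,0,0,0],[0,0,0,0,0,0],[0.003,0,0.018,0,0,0],[0.003,0,0.018,0,0,0],[0.003,0,0.018,0,0,0]]]' --jaw 0.3

```text
clock: 4.08
tcp_pos: [0.5145, -0.1935, 0.2064]
orientation: [-0.0, 0.966, 0.259, -0.0]
wrist_force: [0.1, 0.2, -0.3]
finger_gap: 0.06
grip_force: 0.0
```

Call:
carry_out --increments '[[[0,0,0,0,0,0],[0,0,0,0,0,0],[0,0,0,0,0,0],[0,0,0,0,0,0],[0,0,0,0,0,0]]]' --jaw 1

```text
clock: 4.7
tcp_pos: [0.5142, -0.1927, 0.2073]
orientation: [-0.001, 0.966, 0.259, 0.0]
wrist_force: [-2.9, 3.8, 4.0]
finger_gap: 0.0414
grip_force: 80.1
```

```bash
python3 go.py .5149 -.1922 .209 70
```

```text
row [0.0017, -0.0001, -0.0034, -0.0001, -0.0001, -0.111]
t 4.7 tcp [ 0.5142 -0.1927  0.2073] yaw 30.0 tilt z -1.0 j [-0.51  0.28 -0.11  1.19  0.    2.11] F [-2.9  3.8  4. ] gap 0.0414 grip 80.1
```

Call:
carry_out --increments '[[[0,0,0,0,0,-0.028],[0,0,0,0,0,-0.056],[0,0,0,0,0,-0.084],[0,0,0,0,0,-0.112],[0,0,0,0,0,-0.112]]]'

```text
clock: 5.32
tcp_pos: [0.5147, -0.1931, 0.2073]
orientation: [-0.0, 0.818, 0.575, 0.0]
wrist_force: [-2.4, 4.2, 4.8]
finger_gap: 0.0413
grip_force: 80.1
```

```bash
python3 go.py .5149 -.1922 .209 114; python3 -c "
from h import *
c=cam('wrist');cv2.imwrite('pics/w2.png',c['frame']);print(env.get_state()['ft_torque'])"
```

```text
row [0.0018, -0.0002, -0.0034, 0.0001, -0.0001, -0.1215]
t 5.33 tcp [ 0.5147 -0.1931  0.2073] yaw 70.2 tilt z -1.0 j [-0.51  0.28 -0.11  1.18  0.    1.41] F [-2.4  4.2  4.8] gap 0.0413 grip 80.1
[0.71798865 0.29789064 0.10666845]
```

View pics/w2.png

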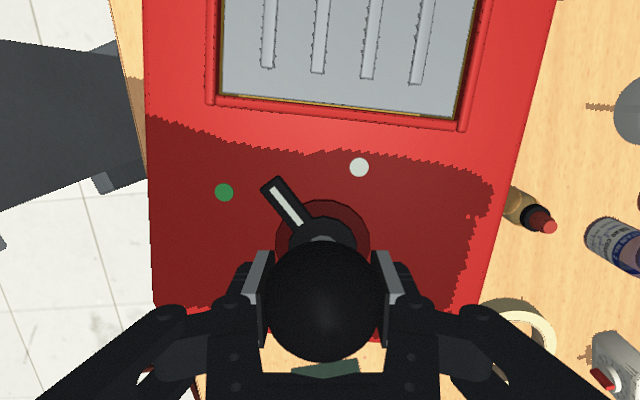

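The ball is held between the pads at (322,300), and the pointer at (285,200) has turned halfway toward the green dot at (224,192). It turns with the gripper, so I'll continue.

Call:
carry_out --increments '[[[0,0,0,0,0,-0.028],[0,0,0,0,0,-0.056],[0,0,0,0,0,-0.084],[0,0,0,0,0,-0.112],[0,0,0,0,0,-0.12]]]'

```text
clock: 6.0
tcp_pos: [0.5163, -0.1951, 0.2073]
orientation: [0.002, 0.549, 0.836, -0.0]
wrist_force: [2.7, -2.6, 0.6]
finger_gap: 0.0414
grip_force: 82.3
```

Call:
carry_out --increments '[[[0,0,0,0,0,0],[0,0,0,0,0,0]]]'

```text
clock: 6.25
tcp_pos: [0.5163, -0.1951, 0.2073]
orientation: [0.002, 0.55, 0.835, -0.0]
wrist_force: [4.0, -5.5, 1.1]
finger_gap: 0.0417
grip_force: 82.3
```

```bash
python3 go.py .5149 -.1922 .209 114; python3 -c "
from h import *
print(env.get_state()['ft_torque'])"
```

```text
row [0.0065, -0.0002, -0.0035, 0.0003, 0.0007, -0.002]
t 6.25 tcp [ 0.5163 -0.1951  0.2073] yaw 113.3 tilt z -1.0 j [-0.51  0.28 -0.1   1.18 -0.    0.66] F [ 4.  -5.5  1.1] gap 0.0417 grip 82.3
[-0.57478005 -0.95782749  0.03255666]
```

Call:
carry_out --increments '[[[0,0,0,0,0,0],[0,0,0,0,0,0],[0,0,0,0,0,0],[0,0,-0.1,0,0,0],[0,0,-0.2,0,0,0]]]' --jaw 0

```text
clock: 6.88
tcp_pos: [0.514, -0.1931, 0.3072]
orientation: [-0.001, 0.548, 0.836, -0.0]
wrist_force: [1.2, -1.5, 0.0]
finger_gap: 0.0853
grip_force: 0.0
```

```bash
python3 -c "
from h import *
c=cam('wrist');cv2.imwrite('pics/w3.png',c['frame'])"; python3 go.py .4386 -.4195 .2 171.5
```

```text
row [-0.3499, -0.3229, 0.2306, 0.0002, 0.0015, -0.1611]
t 6.92 tcp [ 0.516  -0.1942  0.3149] yaw 113.5 tilt z -1.0 j [-0.51  0.25  0.12  1.43 -0.    0.66] F [ 2.  -1.2  4.8] gap 0.085 grip 0.0
```

View pics/w3.png

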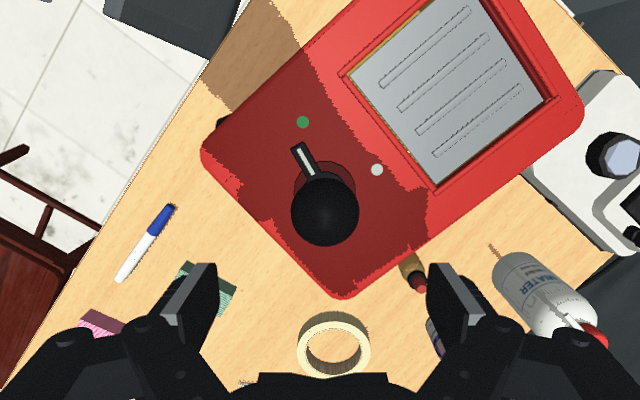

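The pointer at (300,158) now points to the green dot at (303,122), so the knob is open. Next are the slides.

Call:
carry_out --increments '[[[-0.09,-0.08,0.03,0,0,-0.027],[-0.18,-0.16,0.1,0,0,-0.054],[-0.26,-0.24,0.15,0,0,-0.081],[-0.35,-0.323,0.2,0,0,-0.108],[-0.35,-0.323,0.23,0,0,-0.135]]]'

```text
clock: 7.55
tcp_pos: [0.4345, -0.4216, 0.19]
orientation: [-0.0, 0.155, 0.988, -0.0]
wrist_force: [-0.4, 1.2, -0.6]
finger_gap: 0.085
grip_force: 0.0
```

Call:
carry_out --increments '[[[0,0,0,0,0,-0.026],[0,0,0,0,0,-0.026],[0,0,0,0,0,-0.026]]]'

```text
clock: 7.92
tcp_pos: [0.4366, -0.4183, 0.192]
orientation: [0.0, 0.075, 0.997, -0.0]
wrist_force: [0.7, 0.8, -0.1]
finger_gap: 0.0857
grip_force: 0.0
```

```bash
python3 - <<'E'
from m import *
c=cam('wrist');P=cloud(c);cv2.imwrite('pics/w4.png',c['frame'])
g=(np.hypot(P[...,0]-.4386,P[...,1]+.4195)<.06)&(P[...,2]>.018)&(P[...,2]<.05)
hsv=cv2.cvtColor(c['frame'],cv2.COLOR_BGR2HSV);gg=g&(abs(hsv[...,0].astype(int)-75)<25)&(hsv[...,1]>40)
for k in(g,gg):print(k.sum(),rect(P[k]) if k.any() else 0,np.median(P[k][:,2]))
print([(np.round(d['position'],3).tolist(),round(d['score'],2)) for d in env.find_in('wrist','used_slides')])
E
python3 go.py .4386 -.4195 .1 171.5
```

```text
3943 (array([ 438.8, -420. ]), array([37.5, 77.5]), 82.1) 0.026181709431701672
3768 (array([ 438.1, -420.1]), array([36.7, 76.4]), 81.7) 0.026183076547192735
[([0.338, -0.542, 0.024], 0.83), ([0.434, -0.42, 0.028], 0.71)]
row [-0.0039, -0.0019, 0.1844, -0.0001, 0.0001, -0.0002]
t 8.03 tcp [ 0.4368 -0.4182  0.1922] yaw 171.4 tilt z -1.0 j [-0.9   0.39  0.02  1.19 -0.   -0.75] F [ 0.2 -0.7  0.7] gap 0.0854 grip 0.0
```

View pics/w4.png

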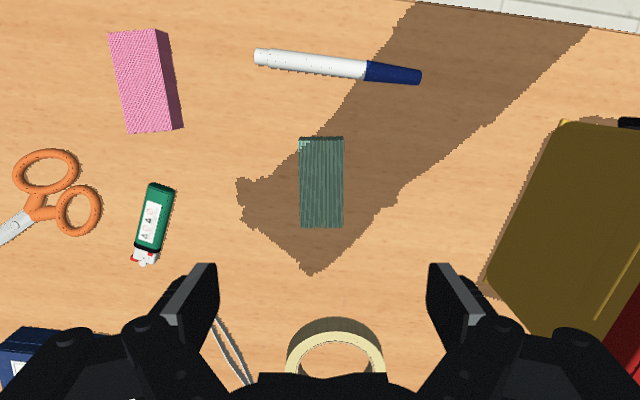

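The green slides are at (321,183), aligned with the jaws and clear of the marker at (338,65). The fit gives (0.4385,-0.420), top 26 mm.

Call:
carry_out --increments '[[[-0.004,-0.003,0.1,0,0,0],[-0.004,-0.003,0.2,0,0,0],[-0.004,-0.003,0.27,0,0,0],[-0.004,-0.003,0.332,0,0,0],[-0.004,-0.003,0.332,0,0,0]]]'

```text
clock: 8.65
tcp_pos: [0.437, -0.4182, 0.0236]
orientation: [-0.002, 0.074, 0.997, 0.002]
wrist_force: [-1.0, -0.2, 0.2]
finger_gap: 0.0852
grip_force: 0.0
```

Call:
carry_out --increments '[[[0,0,0,0,0,0],[0,0,0,0,0,0],[0,0,0,0,0,0],[0,0,0,0,0,0],[0,0,0,0,0,0]]]' --jaw 1 --squeeze 60

```text
clock: 9.28
tcp_pos: [0.4391, -0.4213, 0.0277]
orientation: [0.001, 0.074, 0.997, -0.001]
wrist_force: [0.3, 0.3, 6.8]
finger_gap: 0.0359
grip_force: 62.6
```

```bash
python3 go.py .4386 -.4195 .3 154.2
```

```text
row [0.0001, 0.0022, -0.5446, -0.0003, 0.0005, 0.048]
t 9.28 tcp [ 0.4391 -0.4213  0.0277] yaw 171.5 tilt z -1.0 j [-0.9   0.53 -0.21  0.84  0.   -0.75] F [0.3 0.3 6.8] gap 0.0359 grip 62.6
```

Call:
carry_out --increments '[[[0,0,-0.06,0,0,0],[0,0,-0.16,0,0,0],[0,0,-0.28,0,0,0.01],[0,0,-0.4,0,0,0.03],[0,0,-0.52,0,0,0.048]]]'

```text
clock: 9.9
tcp_pos: [0.4379, -0.4199, 0.288]
orientation: [0.0, 0.225, 0.974, -0.0]
wrist_force: [1.1, -0.6, -1.6]
finger_gap: 0.0358
grip_force: 61.6
```

```bash
python3 go.py .5665 -.085 .28 154.2; python3 - <<'E'
from m import *
c=cam('wrist');P=cloud(c);cv2.imwrite('pics/w5.png',c['frame'])
# slides in tool coordinates
K=P-c['M'][:3,3]; s=env.get_state();q=s['orientation'];R=Ro.from_quat([q[1],q[2],q[3],q[0]]).as_matrix()
L=(P-s['tcp_pos'])@R
hsv=cv2.cvtColor(c['frame'],cv2.COLOR_BGR2HSV);m=(abs(hsv[...,0].astype(int)-75)<25)&(hsv[...,1]>40)&(np.linalg.norm(L,axis=2)<.08)
A=L[m];print(m.sum(),np.percentile(A,[1,50,99],axis=0).round(4) if m.any() else '')
E
```

```text
row [0.0626, 0.7147, 0.0158, -0.0, 0.0001, -0.0006]
t 9.9 tcp [ 0.4379 -0.4199  0.288 ] yaw 154.0 tilt z -1.0 j [-0.9   0.37  0.22  1.42 -0.   -0.44] F [ 1.1 -0.6 -1.6] gap 0.0358 grip 61.6
20117 [[-0.0333 -0.0499 -0.0565]
 [ 0.0131  0.001   0.0105]
 [ 0.0412  0.0518  0.03  ]]
```

View pics/w5.png

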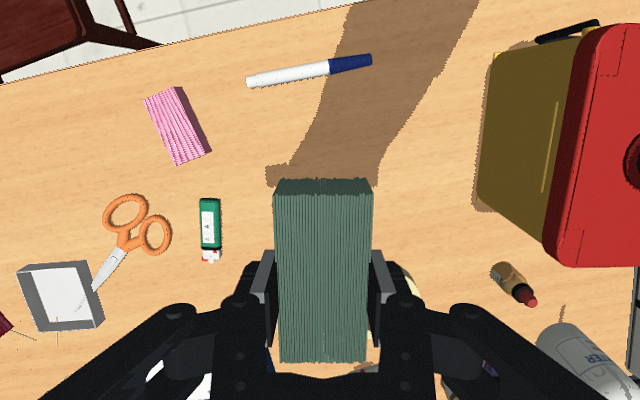

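The slides are held level and centred at (323,270), underside about 28 mm below the TCP. I'll move over the ball with height to spare, to above the flap.

Call:
carry_out --increments '[[[0.005,0.06,-0.06,0,0,0],[0.015,0.18,-0.06,0,0,0],[0.025,0.3,-0.06,0,0,0],[0.037,0.42,-0.06,0,0,0],[0.047,0.54,-0.06,0,0,0]]]'

```text
clock: 10.58
tcp_pos: [0.5347, -0.165, 0.3158]
orientation: [0.0, 0.223, 0.975, -0.0]
wrist_force: [1.0, -0.2, -0.8]
finger_gap: 0.036
grip_force: 61.6
```

```bash
python3 go.py .5665 -.085 .25 154.2
```

```text
row [0.0125, 0.1718, 0.1316, -0.0, 0.0001, 0.0]
t 10.57 tcp [ 0.5347 -0.165   0.3158] yaw 154.2 tilt z -1.0 j [-0.44  0.27  0.15  1.45 -0.    0.01] F [ 1.  -0.2 -0.8] gap 0.036 grip 61.6
```

Call:
carry_out --increments '[[[0.012,0.11,0,0,0,0],[0.012,0.172,0.02,0,0,0],[0.012,0.172,0.13,0,0,0],[0.012,0.172,0.16,0,0,0],[0.012,0.172,0.16,0,0,0]]]'

```text
clock: 11.2
tcp_pos: [0.5657, -0.087, 0.2352]
orientation: [-0.001, 0.223, 0.975, 0.0]
wrist_force: [0.1, -1.1, -1.3]
finger_gap: 0.0357
grip_force: 61.6
```

```bash
python3 go.py .5665 -.085 .16 154.2;python3 - <<'E'
from m import *
c=cam('wrist');P=cloud(c)
s=env.get_state();q=s['orientation'];R=Ro.from_quat([q[1],q[2],q[3],q[0]]).as_matrix();L=(P-s['tcp_pos'])@R
hsv=cv2.cvtColor(c['frame'],cv2.COLOR_BGR2HSV);m=(abs(hsv[...,0].astype(int)-75)<25)&(hsv[...,1]>30)&(abs(L[...,1])<.03)&(abs(L[...,0])<.06)&(L[...,2]>-.01)
A=L[m];print('slides in tool',np.percentile(A,[1,50,99],axis=0).round(4))
r=((hsv[...,0]<8)|(hsv[...,0]>172))&(hsv[...,1]>120)&(abs(P[...,2]-.166)<.006)
bx=np.array([np.cos(np.deg2rad(-25.8)),np.sin(np.deg2rad(-25.8))]);by=np.array([-bx[1],bx[0]])
d=P[r][:,:2]-[.5665,-.085];u=d@bx;v=d@by
print('lid inner edges about the assumed flap centre: +x',u[(abs(v)<30e-3)&(u>0)].min() if ((abs(v)<.03)&(u>0)).any() else None,'-x',u[(abs(v)<30e-3)&(u<0)].max() if ((abs(v)<.03)&(u<0)).any() else None,'-y',v[(abs(u)<.03)&(v<0)].max()if ((abs(u)<.03)&(v<0)).any() else None)
T=np.load('top0.npz')
P=T['P'];hsv=cv2.cvtColor(T['f'],cv2.COLOR_BGR2HSV);f=(hsv[...,1]<60)&(hsv[...,2]>50)&(abs(P[...,2]-.165)<.01)
d=P[f][:,:2]-[.5665,-.085];u=d@bx;v=d@by;k=(abs(u)<.07)&(abs(v)<.07);print('flap extents x',np.percentile(u[k],[1,99]).round(4),'y',np.percentile(v[k],[1,99]).round(4))
E
```

```text
row [-0.0001, 0.0044, 0.1503, -0.0001, -0.0004, -0.0001]
t 11.2 tcp [ 0.5657 -0.087   0.2352] yaw 154.2 tilt z -1.0 j [-0.29  0.31  0.01  1.27 -0.    0.16] F [ 0.1 -1.1 -1.3] gap 0.0357 grip 61.6
slides in tool [[-0.0348 -0.0181  0.0015]
 [ 0.0104  0.      0.0031]
 [ 0.0398  0.0183  0.0248]]
lid inner edges about the assumed flap centre: +x 0.06626019459466471 -x -0.05535204058036894 -y -0.051429116156793186
flap extents x [-0.0519  0.0504] y [-0.0498  0.0467]
```

Call:
carry_out --increments '[[[0,0,0.04,0,0,0],[0,0,0.07,0,0,0],[0,0,0.1,0,0,0],[0,0,0.13,0,0,0],[0,0,0.156,0,0,0]]]'

```text
clock: 11.88
tcp_pos: [0.5678, -0.0874, 0.1588]
orientation: [0.002, 0.223, 0.975, -0.0]
wrist_force: [-0.5, -0.9, 5.6]
finger_gap: 0.036
grip_force: 62.6
```

Call:
carry_out --increments '[[[0,0,0,0,0,0],[0,0,0,0,0,0]]]'

```text
clock: 12.12
tcp_pos: [0.5667, -0.0884, 0.1583]
orientation: [0.0, 0.224, 0.975, -0.002]
wrist_force: [-1.9, -5.4, 0.6]
finger_gap: 0.0358
grip_force: 61.9
```

```bash
python3 go.py .5657 -.087 .1565 154.2
```

```text
row [0.003, 0.0016, 0.0037, -0.0004, 0.0003, -0.0001]
t 12.12 tcp [ 0.5667 -0.0884  0.1583] yaw 154.1 tilt z -1.0 j [-0.29  0.35 -0.13  1.09 -0.    0.16] F [-1.9 -5.4  0.6] gap 0.0358 grip 61.9
```

Call:
carry_out --increments '[[[0,0,0,0,0,0],[0,0,0,0,0,0],[0,0,0,0,0,0],[0,0,0,0,0,0],[0,0,0,0,0,0]]]' --jaw 0.33

```text
clock: 12.75
tcp_pos: [0.5658, -0.089, 0.1588]
orientation: [-0.0, 0.224, 0.975, -0.002]
wrist_force: [-5.4, -8.7, 5.8]
finger_gap: 0.0572
grip_force: 5.2
```

```bash
python3 go.py .5657 -.087 .28 154.2; python3 - <<'E'
from h import *
c=cam('wrist');cv2.imwrite('pics/w6.png',c['frame'])
E
```

```text
row [0.0016, 0.0024, -0.2425, -0.0007, 0.0001, -0.0003]
t 12.75 tcp [ 0.5658 -0.089   0.1588] yaw 154.1 tilt z -1.0 j [-0.29  0.35 -0.13  1.09 -0.    0.16] F [-5.4 -8.7  5.8] gap 0.0572 grip 5.2
```

View pics/w6.png

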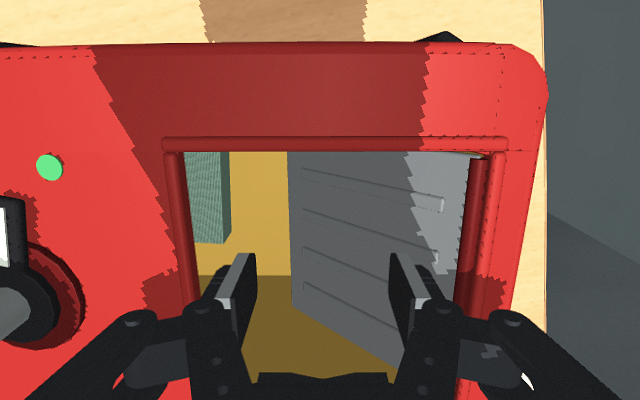

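The slides have dropped in and lie at (207,195) toward the knob side. The flap rests against the right finger, so I'll withdraw straight up.

Call:
carry_out --increments '[[[0,0,-0.05,0,0,0],[0,0,-0.1,0,0,0],[0,0,-0.16,0,0,0],[0,0,-0.24,0,0,0],[0,0,-0.32,0,0,0]]]'

```text
clock: 13.42
tcp_pos: [0.5662, -0.0863, 0.3191]
orientation: [-0.0, 0.223, 0.975, 0.001]
wrist_force: [0.3, 0.6, 0.0]
finger_gap: 0.0573
grip_force: 0.0
```

```bash
python3 go.py .515 -.193 .32 113.5; python3 - <<'E'
from h import *
c=cam('wrist');cv2.imwrite('pics/w7.png',c['frame'])
E
```

```text
row [-0.0006, -0.2367, -0.002, 0.0001, -0.0001, 0.1131]
t 13.43 tcp [ 0.5662 -0.0863  0.3191] yaw 154.2 tilt z -1.0 j [-0.29  0.3   0.2   1.47  0.    0.16] F [0.3 0.6 0. ] gap 0.0573 grip 0.0
```

View pics/w7.png

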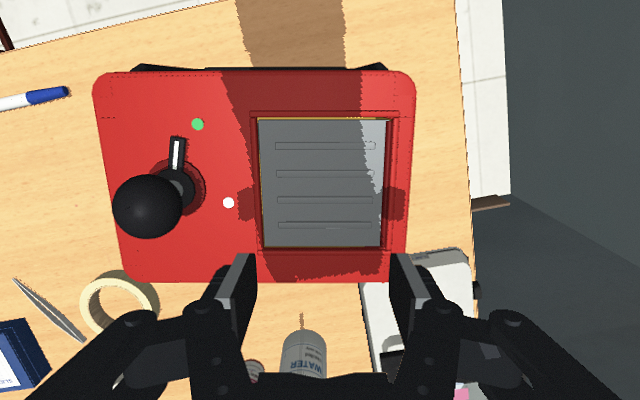

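The flap is shut and level at (322,182), with the pointer still at open (177,155). Back to the ball.

Call:
carry_out --increments '[[[0,-0.1,-0.002,0,0,0.028],[0,-0.2,-0.002,0,0,0.056],[0,-0.237,-0.002,0,0,0.084],[0,-0.237,-0.002,0,0,0.113],[0,-0.237,-0.002,0,0,0.113]]]' --jaw 0 --squeeze 80

```text
clock: 14.1
tcp_pos: [0.5148, -0.1935, 0.3188]
orientation: [-0.0, 0.548, 0.837, 0.0]
wrist_force: [1.2, -0.3, 0.3]
finger_gap: 0.0853
grip_force: 0.0
```

```bash
python3 go.py .515 -.193 .208 113.5; python3 - <<'E'
from m import *
c=cam('wrist');P=cloud(c)
bx=np.array([np.cos(np.deg2rad(-25.8)),np.sin(np.deg2rad(-25.8))]);by=np.array([-bx[1],bx[0]])
d=P[...,:2]-np.array([.5665,-.085]);u=d@bx;v=d@by
k=(abs(u)<.045)&(abs(v)<.042)&(P[...,2]>.1)&(P[...,2]<.2)
print('flap plane slope',np.polyfit(v[k],P[k][:,2],1).round(4),k.sum())
b=(np.hypot(P[...,0]-.515,P[...,1]+.192)<.035)&(P[...,2]>.2)&(P[...,2]<.25)
print(b.sum(),sphere(P[b]))
E
```

```text
row [0.0007, 0.0007, 0.2216, 0.0001, -0.0001, 0.0003]
t 14.1 tcp [ 0.5148 -0.1935  0.3188] yaw 113.6 tilt z -1.0 j [-0.51  0.26  0.13  1.45  0.    0.65] F [ 1.2 -0.3  0.3] gap 0.0853 grip 0.0
flap plane slope [-0.0008  0.1647] 13921
3369 (array([ 0.5152, -0.1923,  0.2157]), np.float64(0.0004))
```

The flap is flat (slope about 0) at 0.1647. I'll grip the ball and turn it back.

Call:
carry_out --increments '[[[0.001,0.002,0.1,0,0,0],[0.001,0.002,0.17,0,0,0],[0.001,0.002,0.222,0,0,0],[0.001,0.002,0.222,0,0,0],[0.001,0.002,0.222,0,0,0]]]'

```text
clock: 14.78
tcp_pos: [0.5163, -0.1926, 0.2089]
orientation: [0.001, 0.547, 0.837, 0.0]
wrist_force: [-0.6, -0.1, 0.1]
finger_gap: 0.085
grip_force: 0.0
```

Call:
carry_out --increments '[[[0,0,0,0,0,0],[0,0,0,0,0,0],[0,0,0,0,0,0],[0,0,0,0,0,0],[0,0,0,0,0,0]]]' --jaw 1

```text
clock: 15.4
tcp_pos: [0.5155, -0.1932, 0.2091]
orientation: [0.001, 0.548, 0.836, -0.001]
wrist_force: [-4.4, -0.6, 5.8]
finger_gap: 0.0411
grip_force: 79.8
```

Call:
carry_out --increments '[[[0,0,0,0,0,0.028],[0,0,0,0,0,0.056],[0,0,0,0,0,0.084],[0,0,0,0,0,0.112],[0,0,0,0,0,0.112]]]'

```text
clock: 16.02
tcp_pos: [0.5147, -0.1933, 0.2091]
orientation: [0.0, 0.803, 0.595, -0.001]
wrist_force: [-6.6, -1.0, 7.1]
finger_gap: 0.0414
grip_force: 80.1
```

Call:
carry_out --increments '[[[0,0,0,0,0,0.028],[0,0,0,0,0,0.056],[0,0,0,0,0,0.084],[0,0,0,0,0,0.112],[0,0,0,0,0,0.119]]]'

```text
clock: 16.65
tcp_pos: [0.5161, -0.1915, 0.2092]
orientation: [-0.001, 0.965, 0.261, 0.001]
wrist_force: [-0.6, 6.0, 5.7]
finger_gap: 0.0413
grip_force: 80.5
```

```bash
python3 go.py .515 -.193 .208 30; python3 -c "
from h import *
print(env.get_state()['ft_torque'])"
```

```text
row [-0.0034, 0.0015, 0.0023, -0.0001, -0.0005, 0.0008]
t 16.65 tcp [ 0.5161 -0.1915  0.2092] yaw 30.3 tilt z -1.0 j [-0.5   0.28 -0.1   1.19  0.    2.11] F [-0.6  6.   5.7] gap 0.0413 grip 80.5
[1.10835417 0.10791669 0.06600379]
```

Call:
carry_out --increments '[[[0,0,0,0,0,0],[0,0,0,0,0,0],[0,0,0,0,0,0],[0,0,-0.1,0,0,0],[0,0,-0.22,0,0,0]]]' --jaw 0

```text
clock: 17.27
tcp_pos: [0.5149, -0.1924, 0.3176]
orientation: [-0.001, 0.965, 0.262, -0.001]
wrist_force: [0.9, -1.1, 0.4]
finger_gap: 0.0853
grip_force: 0.0
```

```bash
python3 go.py .515 -.193 .35 30; python3 - <<'E'
from m import *
bx=np.array([np.cos(np.deg2rad(-25.8)),np.sin(np.deg2rad(-25.8))]);by=np.array([-bx[1],bx[0]])
def rep(P,f):
    d=P[...,:2]-np.array([.515,-.1923]);r=np.hypot(d[...,0],d[...,1]);V=f.max(2)
    m=(r>.026)&(r<.05)&(P[...,2]>.16)&(P[...,2]<.2)&(V<60)
    k=d[m].mean(0);print('pointer',m.sum(),np.rad2deg(np.arctan2(k@-bx,k@by)).round(1),'deg from locked')
c=cam('wrist');rep(cloud(c),c['frame'])
c=cam('top');rep(cloud(c),c['frame']);T=np.load('top0.npz');rep(T['P'],T['f'])
i=cv2.imread('pics/w1.png');print(np.abs(i[140:180,270:330].astype(int)-cam('wrist')['frame'][140:180,270:330]).mean())
P=cloud(cam('top'));d=P[...,:2]-np.array([.5665,-.085]);u=d@bx;v=d@by;k=(abs(u)<.045)&(abs(v)<.042)&(P[...,2]>.1)&(P[...,2]<.2);print('flap',np.polyfit(v[k],P[k][:,2],1).round(3))
E
```

```text
row [-0.0005, 0.0009, -0.0649, -0.0004, 0.0003, 0.001]
t 17.27 tcp [ 0.5149 -0.1924  0.3176] yaw 30.4 tilt z -1.0 j [-0.5   0.26  0.13  1.45 -0.    2.11] F [ 0.9 -1.1  0.4] gap 0.0853 grip 0.0
pointer 236 1.7 deg from locked
pointer 6 -121.3 deg from locked
pointer 19 5.9 deg from locked
26.34263888888889Traceback (most recent call last):
  File "<stdin>", line 10, in <module>
    raise TypeError("expected non-empty vector for x")
TypeError: expected non-empty vector for x
```

```bash
python3 -c "
from workcell import env
print(env.hand_in())"
```

```text
the job is handed in; nothing more can be done
None
```

I handed the job in at about 17 s: the green slides are in the bin, the flap measured level after they dropped, and the knob is back within about 2° of its locked stop; no verdict was returned.

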